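# Check a lift spindle's thread with the pitch comb

### The arm

A 7-joint arm with a two-finger parallel gripper is mounted at the origin on the work surface. World frame = base frame: x ahead of the robot, y to its left, z up, the work surface at z = 0. Lengths are in m, angles in rad, forces in N, time in s.
With the tool pointing down it reaches from about 0.425 to 0.875 m from the base axis. Payload 8.4 kg.
Tool frame: the origin (TCP) lies midway between the tips of the shut fingers; the grasp point (between the pads) lies 19 mm behind it; z points along the fingers, y is the direction in which the jaws open and shut (so a half turn about z gives the same grasp; the last joint's range is limited). The gripper opens to 85 mm and grips with 20 to 120 N. Pads are 22 mm wide; open, the fingers measure 114 mm over their backs; the gripper's body (76 mm by 85 mm) begins 54 mm behind the grasp point. The pads swing forward as they close: fully open they stand 13 mm farther back than shut.
Start: joints at [-1.397, 0.333, 0.04, 1.465, -0.013, 1.343, -0.059], TCP at [0.175, 0.626, 0.231] pointing down, gripper open.
Joint ranges: [-2.58, 2.58], [-0.38, 2.09], [-1.3, 1.39], [0.25, 2.4], [-1.5, 4.64], [0.08, 2.09], [-2.65, 2.65]. Speed limits (rad/s): [2.22, 2.22, 2.79, 2.79, 3.14, 3.14, 3.14].

### API

Orientations are given as a unit quaternion [x, y, z, w].
In Python, from rig import readout, optics, arm gives the robot as it stands.
- The arm moves only by the tool drive_tool, never from a script. Its argument "motion" is a list of rows, each a list of 7 numbers: the turn, a rotation vector about the tool's x, y, z normalised to -1 to 1, where 1 is 0.08 rad, then the shift along the tool's x, y, z normalised to -1 to 1, where 1 is 0.025 m, then the closure, from -1 (fully open) to 1 (shut). A call has 1 to 5 rows; each row shifts and turns the pose as measured when the row begins, along the tool's axes as they then stand; what a row does not reach is not made up. A row lasts 1/10 s, in which the tool goes at most 50 mm and 8.59 degrees, less where a joint would pass 70% of its speed; a pose out of reach is approached as far as the arm can. A call with a number of a shift or a turn outside -1 to 1 is refused whole. A call with a gripper value outside its range is refused whole. The fingers move at their own pace and stop on an object; "squeeze" is the grip in N (left out, the last holds). Time passes only in rows, so rows that do not move let the fingers close. It gives the time, the measured TCP pose, the force and the opening at its end, in the units of the state.
- readout.state(): the state, without advancing time (a new reading comes with each control period).
- optics.camera(name): name is "scene" or "side" or "wrist"; returns a dict with "color" (480x640x3 uint8, red, green, blue), "range_z" (480x640 float32, m along the optical axis (not along the pixel's ray), 0 where there is no reading), "mtx" (3x3 intrinsics, pixels), "view" (4x4, takes a point from world to camera coordinates); the wrist camera has in their place "mount" (4x4, takes a point from camera to tool coordinates, whose origin is the TCP and whose axes are the flange's). Camera axes: x right, y down, z forward; pixel columns grow to the right and rows downward; lengths in m; the calibration is good to about 2 mm. A picture is of the moment at which its call begins: read the wrist's pose just before it.
- arm.sign_off(): hands the job in, once; it reports no verdict.
Trained networks look in a picture, given as the dict that the camera call returned (one of the last four; its "shot" number tells which), for a name from the list of things; names that differ only in an ending like _2 or _b are one class to them, and where a whole thing is asked for, a point or a joint stands for the part that bears it (a point fixed in the world has none). Each returns a list of dicts, best first, with "score" (0 to 1); they miss things now and then, are a little off and sometimes report something else, mostly with a low value. They report only what shows in the picture. A call takes as long as a camera call. They do not tell look-alikes from the thing itself.
- optics.recognise(picture, name): "bbox" ([centre column, centre row, width, height] in pixels, round what is visible of it).
- optics.outline_of(picture, name): "pixels" (480x640 bool, what is visible of it) and "bbox" ([centre column, centre row, width, height] in pixels, round what is visible of it).
- optics.landmark_of(picture, name): "uv" ([column, row] in pixels: a listed point, or the origin of a listed thing).
The state is a dict: "time_s": time; "q": joint angles; "qvel": joint speeds; "joint_efforts": joint torques, N m; "ee_pos": TCP position; "orientation": TCP orientation; "force": force on the tool from outside, world axes, zero at the start; "ft_torque": the same for the moment, N m; "width": opening from 0.0 (shut) to 1.0 (fully open).
Only numpy, scipy, OpenCV 4.12 (cv2) and the standard library are available. Lean on these libraries where they do the work, as an engineer would, in place of code of your own. Each camera call takes 0.05 s, during which the arm holds its last target.

### The job

Check the thread of the lift-table spindle clamped in the V-blocks: take the largest, coarsest-toothed pitch comb from the rack, stand it along the top of the spindle near the middle of its thread and feel for the place where the teeth drop into the grooves and the leaf sits down flat along its whole length. Press it lightly home, with 3 to 15 N, and hold it so for about two seconds, never loading the thread with more than 30 N, then put the comb back down in its own slot of the rack and let go. Leave the other combs, the tools and everything else where they are.

Things in the scene. Friction and masses are not known exactly. Their poses are not given: they have to be found in the camera images.
- comb_grip (a point): Middle of the black plastic grip of the largest of three pitch combs: a block 46 mm long (x), 16 mm thick (y), 40 mm high, on top of an upright steel leaf. This point lies 52 mm above the tooth tips and 14 mm below the grip's top. x runs along the leaf, y across its thickness, z up. The comb works the same either way round.
- comb_tooth_a (a point): Tip of one outermost tooth of that comb (24 mm from mid-length, 52 mm below comb_grip).
- comb_tooth_b (a point): Tip of the outermost tooth at the other end of the comb (48 mm from the first).
- comb: The same comb; origin mid-way along it at the level of the tooth tips, axes as comb_grip. Steel leaf 60 mm long, 4 mm thick, with five teeth pointing down: pitch 12 mm, 6 mm high, flanks tapered 15 degrees a side, 3.4 mm wide at the tip. Mass 0.08 to 0.15 kg. It starts hanging in one of the rack's three slots. Steel on steel is stiff: force builds in a fraction of a mm, so touch at a few mm/s.
- rack: Fixed open aluminium rack; origin under its centre on the bench. Its shelf is 262 (x) by 40 mm, top 50 mm above the bench, 6 mm thick, with three through slots in a row along x, 82 mm apart, each 69 x 9 mm. Leaf and teeth hang 26 mm down through a slot, the grip's underside rests on the shelf. Which comb is in which slot varies.
- cradle: Fixed steel bar with two V-blocks, 236 mm apart, in which the steel screw spindle (44 mm over the thread, about 328 mm long with its plain ends) is strapped down by its ends; strap bolts reach 94 mm above the bench. Origin: centre of the bar's underside on the bench; x along the spindle. The spindle does not turn or slide under a gentle push.
- spindle_top (a point): Crest line at the top of the spindle, half-way between the V-blocks, 82 mm above the bench; x along the spindle. Trapezoidal thread: pitch 12 mm, grooves 6.5 mm deep, 7.6 mm wide at the mouth, threaded 80 mm either way. Where along x the grooves lie differs every time and must be felt. Tooth tips are level with this point when riding on crests, 6 mm lower when seated.
- comb_b: Medium comb (8 mm pitch) hanging in another slot, its top level with the large one's, 90 mm above the bench. Leave alone.
- comb_c: Small comb (6 mm pitch) hanging in the third slot, its top 90 mm above the bench. Leave alone.
- nut: Loose bronze flange nut standing on the bench, 88 mm across, 45 mm high; origin under its centre. Leave alone.
- wrench: Steel wrench lying on the bench. Leave alone.
- brush: Hand brush lying on the bench. Leave alone.
- grease_tin: Closed grey tin, 72 mm across, 75 mm high. Leave alone.
- bananas: A hand of five green bananas lying on the bench, about 190 mm long, 45 mm high; origin under the crown. Leave alone.
Not all that is in view belongs to the job. What is shaped like the comb but orange or purple is not meant.

How it is judged:
On the way:
1. comb upright on the spindle's crown (5 mm), both end teeth over 4.5 mm down in the thread and within 65 mm of the middle, pressed home with 3 to 15 N for 1.2 s (z of comb_tooth_a in the frame of spindle_top between -0.009 and -0.0045 m and z of comb_tooth_b in the frame of spindle_top between -0.009 and -0.0045 m and y of comb_tooth_a in the frame of spindle_top between -0.005 and 0.005 m and y of comb_tooth_b in the frame of spindle_top between -0.005 and 0.005 m and x of comb_tooth_a in the frame of spindle_top between -0.065 and 0.065 m and x of comb_tooth_b in the frame of spindle_top between -0.065 and 0.065 m and angle between comb's own z axis and vertical below 0.15 rad and contact force between comb and cradle between 3 and 15 N), for 1.2 s.
At the end, for the whole second after the job is handed in: After the comb was seated flat in the thread and held, it hangs again in the rack slot it came from (grip within 10 mm of where it started, upright within 0.12 rad, in line with the rack within 0.15 rad), released and at rest; the other combs and the bystanders are where they were (distance of comb_grip from where it was at the start of the episode below 0.01 m and angle between comb's own z axis and vertical below 0.12 rad and angle between the x axis of comb and the x axis of rack, either way round below 0.15 rad and linear speed of comb below 0.01 m/s and contact force between the fingers and comb below 0.05 N); the robot touches nothing.
It fails at once if comb and spindle (or its V-blocks) loaded against each other with more than 30 N (contact force between comb and cradle above 30 N).
It fails at once if another comb shifted by more than 15 mm (distance of any of comb_b, comb_c from where it was at the start of the episode above 0.015 m).
It fails at once if a bystander on the bench shifted by more than 30 mm (distance of any of nut, wrench, brush, grease_tin, bananas from where it was at the start of the episode above 0.03 m).
It also fails if it takes over 58 s, if anything falls off the work surface, if the arm or the gripper's body presses on something with over 40 N, if the wrist force passes 120 N, or if a joint passes its speed limit or range.

## Working session

There is one attempt and no reset: what is moved stays moved. The work goes in short steps, Python scripts to look and compute and a tool call to move; the robot and the scene stay as the last step left them, time stands still between calls to the robot, and variables do not carry over. Pictures are saved under pics/ and viewed, and the job is handed in when it is done.

Besides the shell and the picture viewer there is one more tool, called after "Emit:" as name(argument=value, ...) on one line, values as JSON. drive_tool: Moves the arm, as the interface text tells. Its arguments: {"type":"object","properties":{"motion":{"type":"array"},"squeeze":{"type":"number"}},"required":["motion"]}

```bash
ls; mkdir -p pics
cat > h.py <<'E'
import numpy as np, cv2
from rig import readout, optics, arm
from scipy.spatial.transform import Rotation as R
def T_tool(s):
    T=np.eye(4);T[:3,:3]=R.from_quat(s['orientation']).as_matrix();T[:3,3]=s['ee_pos'];return T
def c2w(p,s=None):
    return np.linalg.inv(p['view']) if 'view' in p else T_tool(s)@p['mount']
def cloud(p,M):
    z=p['range_z'];v,u=np.mgrid[:480,:640];K=p['mtx']
    X=np.stack([(u-K[0,2])/K[0,0]*z,(v-K[1,2])/K[1,1]*z,z],-1)
    W=X@M[:3,:3].T+M[:3,3];W[z==0]=np.nan;return W
def save(p,n): cv2.imwrite('pics/'+n,p['color'][:,:,::-1])
E
python3 - <<'E'
from h import *
s=readout.state();print(s)
for n in ['scene','side','wrist']:
    s=readout.state();p=optics.camera(n);save(p,n+'0.png');M=c2w(p,s);W=cloud(p,M);np.save(n+'0.npy',W)
    print(n,M.round(3).tolist())
    for t in ['comb','comb_grip','rack','cradle','spindle_top','comb_b','comb_c']:
        r=optics.recognise(p,t)[:4] 
        print(t,[(np.round(d['bbox']).tolist(),round(d['score'],2)) for d in r])
        try:
            for d in optics.landmark_of(p,t)[:3]:
                u,v=np.round(d['uv']).astype(int);print('   lm',u,v,round(d['score'],2),W[v,u].round(3))
        except Exception as e: print(e)
E
```

```text
pics
{'time_s': 0.0, 'q': array([-1.39716191,  0.33390177,  0.03986746,  1.46628155, -0.01341501,
        1.34329503, -0.0584918 ]), 'qvel': array([ 9.64343521e-05,  6.17302823e-04,  6.00636427e-04, -1.29838273e-03,
       -9.95586857e-05, -4.83859763e-04,  3.65761009e-04]), 'joint_efforts': array([ 8.63610444e-05, -6.58548689e+01,  1.36543963e+00, -4.05557907e+01,
        1.67778757e-02,  1.24652975e-02,  3.03997024e-05]), 'ee_pos': array([0.17504551, 0.62550901, 0.23042204]), 'orientation': array([ 1.35997694e-01,  9.90708823e-01, -8.07353089e-04, -6.38793815e-05]), 'force': array([0.15084802, 0.15442264, 0.98729968]), 'ft_torque': array([-0.05075197, -0.00114888, -0.02126079]), 'width': 0.9965445148312949}
scene [[0.841, 0.299, -0.45, 1.055], [0.54, -0.501, 0.676, -0.866], [-0.023, -0.812, -0.583, 0.687], [0.0, 0.0, 0.0, 1.0]]
comb [([302.0, 290.0, 29.0, 32.0], 0.83), ([186.0, 272.0, 32.0, 35.0], 0.83), ([255.0, 257.0, 25.0, 28.0], 0.62), ([282.0, 237.0, 15.0, 25.0], 0.6)]
   lm 304 306 0.95 [ 0.626 -0.255 -0.001]
   lm 185 284 0.92 [ 0.384 -0.333  0.006]
   lm 284 251 0.8 [ 0.528
[... 2257 characters left out ...]
34.0, 236.0, 23.0, 33.0], 0.88), ([370.0, 235.0, 20.0, 26.0], 0.87), ([412.0, 274.0, 15.0, 34.0], 0.87)]
   lm 435 247 0.91 [ 0.38  -0.333 -0.002]
   lm 346 271 0.7 [ 0.505 -0.139  0.049]
   lm 405 286 0.7 [ 0.397 -0.199 -0.001]
comb_c [([324.0, 227.0, 23.0, 23.0], 0.89), ([434.0, 236.0, 23.0, 33.0], 0.88), ([370.0, 235.0, 20.0, 26.0], 0.87), ([412.0, 274.0, 15.0, 34.0], 0.87)]
   lm 435 247 0.91 [ 0.38  -0.333 -0.002]
   lm 346 271 0.7 [ 0.505 -0.139  0.049]
   lm 405 286 0.7 [ 0.397 -0.199 -0.001]
wrist [[0.27, 0.914, 0.303, 0.097], [0.963, -0.256, -0.085, 0.649], [-0.001, 0.315, -0.949, 0.374], [0.0, 0.0, 0.0, 1.0]]
comb []
comb_grip []
rack []
cradle []
spindle_top []
comb_b []
comb_c []
```

Run:
```python
import cv2
a=cv2.imread('pics/scene0.png');b=cv2.imread('pics/side0.png')
cv2.imwrite('pics/scrop.png',cv2.resize(a[130:330,150:450],None,fx=2.6,fy=2.6,interpolation=cv2.INTER_CUBIC))
cv2.imwrite('pics/sicrop.png',cv2.resize(b[190:330,270:470],None,fx=4,fy=4,interpolation=cv2.INTER_CUBIC))
```

```text
(no output)
```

View pics/scrop.png

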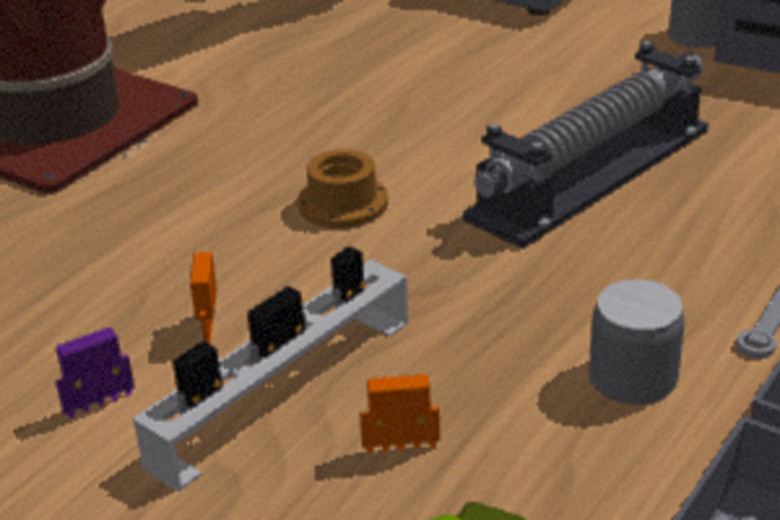

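View pics/sicrop.png

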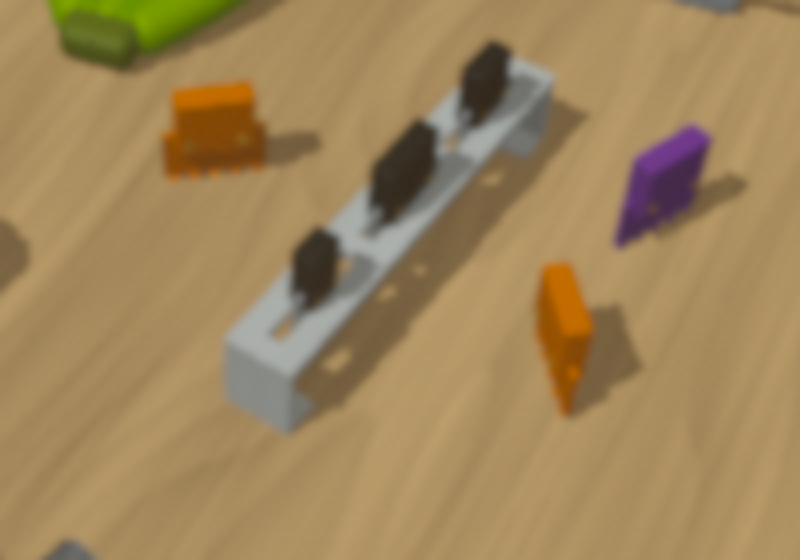

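View pics/side0.png

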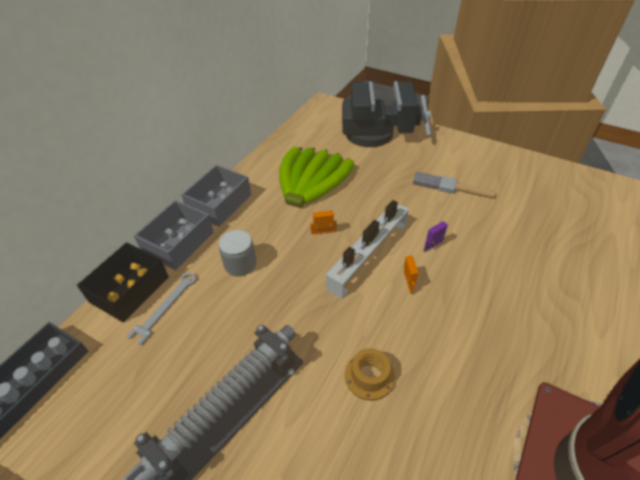

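View pics/scene0.png

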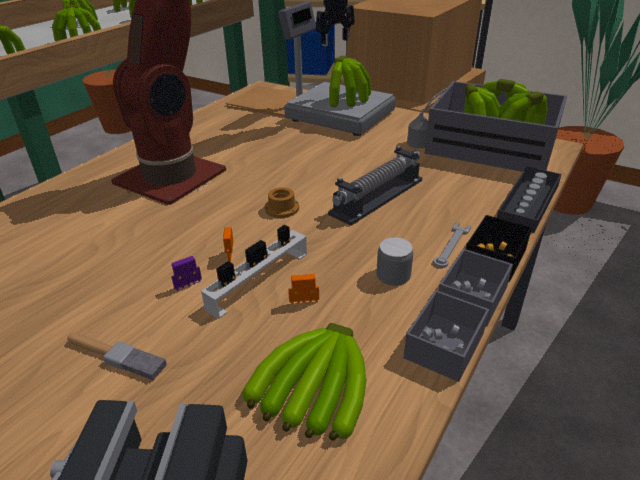

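The large comb (longest grip) is in the middle slot, at scene ≈(256,254) and side ≈(371,235). The spindle runs obliquely at scene ≈(378,185). Next I'll fit both from the clouds.

Run:
```python
from h import *
for n in ['scene','side']:
    W=np.load(n+'0.npy');I=cv2.imread(f'pics/{n}0.png').astype(int)
    P=W.reshape(-1,3);C=I.reshape(-1,3)
    m=(abs(P[:,0]-.5)<.2)&(abs(P[:,1]+.24)<.2)&(C.max(1)<70)&(P[:,2]>.055)&(P[:,2]<.1)
    Q=P[m]
    mask=m.reshape(480,640).astype(np.uint8)
    k,l,st,ce=cv2.connectedComponentsWithStats(mask)
    for i in range(1,k):
        if st[i,4]<15: continue
        q=W[l==i]; c=q.mean(0); 
        r=cv2.minAreaRect((q[:,:2]*1000).astype(np.float32))
        print(n,'grip',ce[i].round(),st[i,4],c.round(4),'zmax',q[:,2].max().round(4),r)
    # rack shelf
    m=(abs(P[:,0]-.49)<.17)&(abs(P[:,1]+.22)<.17)&(abs(P[:,2]-.05)<.006)&(C.min(1)>105)&(C.max(1)-C.min(1)<40)
    q=P[m];print('rack',m.sum(),q.mean(0), cv2.minAreaRect((q[:,:2]*1000).astype(np.float32)))
    # spindle top
    m=(abs(P[:,0]-.56)<.17)&(abs(P[:,1]-.19)<.17)&(P[:,2]>.03)&(P[:,2]<.12)&(np.nan_to_num(P[:,2])>0)
    q=P[m];print('cradle',m.sum(),q.mean(0),q.min(0),q.max(0),cv2.minAreaRect((q[:,:2]*1000).astype(np.float32)))
    m2=(q[:,2]>.074)
    print(cv2.minAreaRect((q[m2][:,:2]*1000).astype(np.float32)), np.percentile(q[:,2],[50,80,90,95,99]))
```

```text
scene grip [283. 234.] 191 [ 0.5154 -0.1619  0.0753] zmax 0.0919 ((512.7401733398438, -159.1656951904297), (25.449316024780273, 17.222814559936523), 81.82350158691406)
scene grip [255. 253.] 372 [ 0.5057 -0.2438  0.0762] zmax 0.0922 ((502.0668029785156, -242.10252380371094), (51.161258697509766, 18.43906021118164), 81.51290893554688)
scene grip [184. 265.] 72 [ 0.3918 -0.3328  0.0591] zmax 0.0646 ((392.33782958984375, -332.48223876953125), (44.155303955078125, 7.0432329177856445), 64.77921295166016)
scene grip [225. 273.] 309 [ 0.4953 -0.3241  0.076 ] zmax 0.0914 ((492.15093994140625, -322.8382873535156), (36.860107421875, 19.00983428955078), 88.20864868164062)
rack 818 [ 0.50758461 -0.24850307  0.04889498] ((501.47711181640625, -238.27699279785156), (263.06591796875, 43.00592803955078), 82.53472900390625)
cradle 2065 [0.56274054 0.16490926 0.06635009] [0.39215361 0.02032823 0.0301192 ] [0.61920183 0.35465836 0.09552536] ((543.3914184570312, 164.23207092285156), (388.46441650390625, 149.97891235351562), 60.99519348144531)
((561.9004516601562, 196.49302673339844), (308.8738098144531, 
[... 412 characters left out ...]
25091552734)
side grip [348. 256.] 122 [ 0.5071 -0.1508  0.0812] zmax 0.0917 ((508.048095703125, -154.177734375), (19.70823097229004, 13.482284545898438), 85.79256439208984)
rack 1086 [ 0.4975097  -0.21387868  0.04949624] ((499.5546569824219, -239.70204162597656), (265.61407470703125, 42.30584716796875), 83.0040054321289)
cradle 6489 [0.5516411  0.20286548 0.07245759] [0.3900391  0.02002847 0.03003873] [0.61578049 0.35121616 0.09635165] ((539.3519897460938, 161.78553771972656), (387.1187438964844, 143.86984252929688), 60.079532623291016)
((559.6533813476562, 202.2281494140625), (302.9537048339844, 68.98909759521484), 78.72696685791016) [0.07442353 0.08241505 0.08496373 0.08851783 0.09293938]
```

```bash
cat >> h.py <<'E'
def fitspindle(q,th0=np.deg2rad(79.5),c0=(.56,.2)):
    # q: points; fit horizontal cylinder r=.022, zc=.060, robust
    from scipy.optimize import least_squares
    def res(p,q):
        th,o,zc=p;n=np.array([-np.sin(th),np.cos(th)])
        d=(q[:,:2]-c0)@n-o
        return np.hypot(d,q[:,2]-zc)-.0212
    return least_squares(lambda p:res(p,q),[th0,0,.06],loss='soft_l1',f_scale=.0015)
def plan(s,pos,ang_x,n=None,cl=-1):
    """rows to bring TCP to pos, tool x axis at world angle ang_x, tool down"""
    Rt=np.array([[np.cos(ang_x),np.sin(ang_x),0],[np.sin(ang_x),-np.cos(ang_x),0],[0,0,-1]]).T
    Rt=np.stack([[np.cos(ang_x),np.sin(ang_x),0],[np.sin(ang_x),-np.cos(ang_x),0],[0,0,-1]],1)
    R0=R.from_quat(s['orientation']);p0=np.array(s['ee_pos'])
    rv=(R0.inv()*R.from_matrix(Rt)).as_rotvec()
    if n is None: n=int(np.ceil(max(np.linalg.norm(pos-p0)/.025,np.linalg.norm(rv)/.08,1)))
    rows=[]
    for i in range(n):
        Ri=R0*R.from_rotvec(rv*i/n); d=Ri.inv().apply((pos-p0)/n)
        rows.append([*np.round(rv/n/.08,3),*np.round(d/.025,3),cl])
    print('total',np.round(pos-p0,4),'rv',rv.round(4),'n',n)
    for k in range(0,n,5): print([[float(x) for x in r] for r in rows[k:k+5]])
E
python3 - <<'E'
from h import *
A=[]
for n in ['scene','side']:
    P=np.load(n+'0.npy').reshape(-1,3)
    u=np.array([np.cos(np.deg2rad(79.5)),np.sin(np.deg2rad(79.5))]);nn=np.array([-u[1],u[0]])
    d=P[:,:2]-[.56,.2]
    m=(abs(d@u)<.075)&(abs(d@nn)<.035)&(P[:,2]>.063)&(P[:,2]<.09)
    q=P[m];f=fitspindle(q);print(n,m.sum(),np.rad2deg(f.x[0]),f.x[1:],np.sqrt(np.mean(f.fun**2)));A.append(q)
    # strap bolts: points >.088
    m=(abs(d@u)<.2)&(abs(d@nn)<.06)&(P[:,2]>.088)&(P[:,2]<.1);t=P[m];tu=(t[:,:2]-[.56,.2])@u
    for s_ in (t[tu>0],t[tu<0]): print('  bolts',len(s_),s_.mean(0))
f=fitspindle(np.vstack(A));print(np.rad2deg(f.x[0]),f.x)
plan(readout.state(),np.array([.5,.25,.25]),np.deg2rad(81.5))
E
```

```text
scene 534 78.7132792473506 [8.10458629e-05 5.83959966e-02] 0.002250156645415542
  bolts 28 [0.58277968 0.30555749 0.09052035]
  bolts 43 [0.5372398  0.07390303 0.09078305]
side 2386 78.62098386209584 [0.00035901 0.05788251] 0.003007060797253546
  bolts 210 [0.57851105 0.30739655 0.09116628]
  bolts 126 [0.53293905 0.07665153 0.09152014]
78.65311516407638 [1.37275583e+00 1.77804414e-04 5.80527612e-02]
total [ 0.3249 -0.3759  0.0187] rv [-1.0000e-04  0.0000e+00  1.4463e+00] n 20
[[-0.0, 0.0, 0.904, -0.828, -0.549, -0.037, -1.0], [-0.0, 0.0, 0.904, -0.866, -0.488, -0.037, -1.0], [-0.0, 0.0, 0.904, -0.899, -0.424, -0.037, -1.0], [-0.0, 0.0, 0.904, -0.927, -0.358, -0.037, -1.0], [-0.0, 0.0, 0.904, -0.95, -0.29, -0.037, -1.0]]
[[-0.0, 0.0, 0.904, -0.969, -0.22, -0.037, -1.0], [-0.0, 0.0, 0.904, -0.982, -0.15, -0.037, -1.0], [-0.0, 0.0, 0.904, -0.991, -0.078, -0.037, -1.0], [-0.0, 0.0, 0.904, -0.994, -0.007, -0.037, -1.0], [-0.0, 0.0, 0.904, -0.992, 0.065, -0.037, -1.0]]
[[-0.0, 0.0, 0.904, -0.984, 0.137, -0.037, -1.0], [-0.0, 0.0, 0.904, -0.972, 0.207, -0.037, -1.0], [-0.0, 0.0, 0.904, -0.954, 0.277, -0.037, -1.0], [-0.0, 0.0, 0.904, -0.932, 0.345, -0.037, -1.0], [-0.0, 0.0, 0.904, -0.904, 0.412, -0.037, -1.0]]
[[-0.0, 0.0, 0.904, -0.872, 0.476, -0.037, -1.0], [-0.0, 0.0, 0.904, -0.836, 0.538, -0.037, -1.0], [-0.0, 0.0, 0.904, -0.795, 0.597, -0.037, -1.0], [-0.0, 0.0, 0.904, -0.749, 0.653, -0.037, -1.0], [-0.0, 0.0, 0.904, -0.7, 0.705, -0.037, -1.0]]
```

Emit:
drive_tool(motion=[[0,0,0.9,-0.83,-0.55,-0.1,-1],[0,0,0.9,-0.87,-0.49,-0.1,-1],[0,0,0.9,-0.9,-0.42,-0.1,-1],[0,0,0.9,-0.93,-0.36,-0.1,-1],[0,0,0.9,-0.95,-0.29,-0.1,-1]])

```text
time_s: 2.75
ee_pos: [0.2547, 0.531, 0.2428]
orientation: [0.314, 0.95, -0.001, -0.001]
force: [-0.4, -0.6, -0.3]
width: 0.998
```

Emit:
drive_tool(motion=[[0,0,0.9,-0.97,-0.22,-0.1,-1],[0,0,0.9,-0.98,-0.15,-0.1,-1],[0,0,0.9,-0.99,-0.08,-0.1,-1],[0,0,0.9,-1,0,-0.1,-1],[0,0,0.9,-1,0.07,-0.1,-1]])

```text
time_s: 3.25
ee_pos: [0.3386, 0.4319, 0.2563]
orientation: [0.485, 0.874, 0.0, -0.001]
force: [0.6, -0.5, 0.3]
width: 1.003
```

Emit:
drive_tool(motion=[[0,0,0.9,-1,0.14,0,-1],[0,0,0.9,-0.97,0.21,0,-1],[0,0,0.9,-0.95,0.28,0,-1],[0,0,0.9,-0.93,0.35,0,-1],[0,0,0.9,-0.9,0.41,0,-1]])

```text
time_s: 3.75
ee_pos: [0.4236, 0.3282, 0.2563]
orientation: [0.645, 0.764, 0.0, -0.001]
force: [-0.3, 0.5, 1.1]
width: 1.002
```

Emit:
drive_tool(motion=[[0,0,0.9,-0.87,0.48,0,-1],[0,0,0.9,-0.84,0.54,0,-1],[0,0,0.9,-0.8,0.6,0,-1],[0,0,0.9,-0.75,0.65,0,-1],[0,0,0,0,0,0,-1]])

```text
time_s: 4.25
ee_pos: [0.4928, 0.2373, 0.2561]
orientation: [0.76, 0.65, 0.0, -0.0]
force: [-0.5, 0.6, -0.5]
width: 0.998
```

Run:
```python
from h import *
s=readout.state();p=optics.camera('wrist');save(p,'w1.png');W=cloud(p,c2w(p,s));np.save('w1.npy',W)
P=W.reshape(-1,3)
print(s['ee_pos'])
u=np.array([np.cos(np.deg2rad(78.7)),np.sin(np.deg2rad(78.7))]);nn=np.array([-u[1],u[0]])
d=P[:,:2]-[.56,.2]
m=(abs(d@u)<.075)&(abs(d@nn)<.035)&(P[:,2]>.063)&(P[:,2]<.09)
q=P[m];f=fitspindle(q);print(m.sum(),np.rad2deg(f.x[0]),f.x[1:],np.sqrt(np.mean(f.fun**2)),np.percentile(q[:,2],[90,98]))
m=(abs(d@u)<.2)&(abs(d@nn)<.06)&(P[:,2]>.086)&(P[:,2]<.1);t=P[m];tu=(t[:,:2]-[.56,.2])@u
for s_ in (t[tu>0],t[tu<0]): print('  bolts',len(s_),s_.mean(0) if len(s_) else 0)
plan(s,np.array([.5,-.2,.25]),np.deg2rad(82.8))
```

```text
[0.49276228 0.23734012 0.2561023 ]
5173 78.78297303367363 [0.00123222 0.05830452] 0.0028094629612398845 [0.08102426 0.08213523]
  bolts 581 [0.58082255 0.3103189  0.09091797]
  bolts 353 [0.53474503 0.08089638 0.0906965 ]
total [ 0.0072 -0.4373 -0.0061] rv [-0.0006 -0.0006 -0.0307] n 18
[[-0.0, -0.0, -0.021, -0.958, 0.167, 0.013, -1.0], [-0.0, -0.0, -0.021, -0.958, 0.166, 0.013, -1.0], [-0.0, -0.0, -0.021, -0.958, 0.164, 0.013, -1.0], [-0.0, -0.0, -0.021, -0.958, 0.162, 0.013, -1.0], [-0.0, -0.0, -0.021, -0.959, 0.161, 0.013, -1.0]]
[[-0.0, -0.0, -0.021, -0.959, 0.159, 0.013, -1.0], [-0.0, -0.0, -0.021, -0.959, 0.157, 0.013, -1.0], [-0.0, -0.0, -0.021, -0.959, 0.156, 0.013, -1.0], [-0.0, -0.0, -0.021, -0.96, 0.154, 0.013, -1.0], [-0.0, -0.0, -0.021, -0.96, 0.153, 0.013, -1.0]]
[[-0.0, -0.0, -0.021, -0.96, 0.151, 0.013, -1.0], [-0.0, -0.0, -0.021, -0.96, 0.149, 0.013, -1.0], [-0.0, -0.0, -0.021, -0.961, 0.148, 0.013, -1.0], [-0.0, -0.0, -0.021, -0.961, 0.146, 0.013, -1.0], [-0.0, -0.0, -0.021, -0.961, 0.144, 0.013, -1.0]]
[[-0.0, -0.0, -0.021, -0.961, 0.143, 0.013, -1.0], [-0.0, -0.0, -0.021, -0.962, 0.141, 0.013, -1.0], [-0.0, -0.0, -0.021, -0.962, 0.139, 0.014, -1.0]]
```

View pics/w1.png

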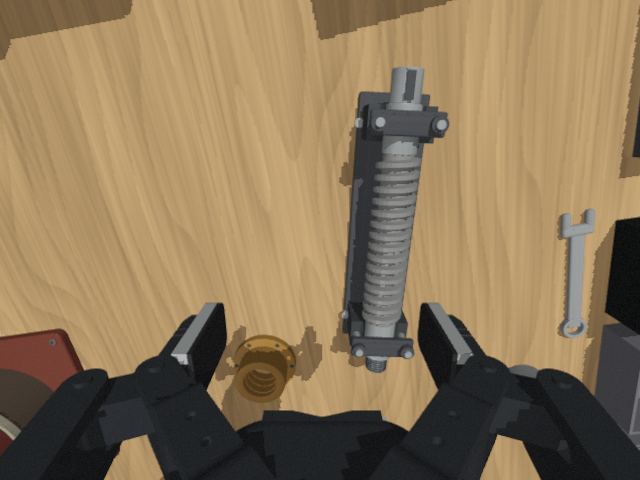

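The wrist view (spindle column ≈390, rows 150–320) agrees with the other two fits: axis at 78.7° through about (0.559, 0.195). Going to the rack now.

Emit:
drive_tool(motion=[[0,0,0,-1,0.17,0,-1],[0,0,0,-1,0.17,0,-1],[0,0,0,-1,0.17,0,-1],[0,0,0,-1,0.17,0,-1],[0,0,0,-1,0.17,0,-1]])

```text
time_s: 4.8
ee_pos: [0.4931, 0.1147, 0.2547]
orientation: [0.756, 0.654, -0.001, -0.002]
force: [0.3, 0.1, 1.0]
width: 1.003
```

Emit:
drive_tool(motion=[[0,0,-0.1,-1,0.17,0,-1],[0,0,-0.1,-1,0.17,0,-1],[0,0,-0.1,-1,0.17,0,-1],[0,0,-0.1,-1,0.17,0,-1],[0,0,0,-1,0.17,0,-1]])

```text
time_s: 5.3
ee_pos: [0.498, -0.0136, 0.2545]
orientation: [0.744, 0.668, 0.0, -0.003]
force: [0.8, 0.1, 0.0]
width: 0.998
```

Emit:
drive_tool(motion=[[0,0,0,-1,0.17,0,-1],[0,0,0,-1,0.17,0,-1],[0,0,0,-1,0.17,0.1,-1],[0,0,0,-1,0.17,0.1,-1],[0,0,0,-1,0.17,0.2,-1]])

```text
time_s: 5.8
ee_pos: [0.5073, -0.1418, 0.2446]
orientation: [0.742, 0.67, 0.002, -0.003]
force: [0.4, 0.5, -0.6]
width: 1.001
```

Emit:
drive_tool(motion=[[0,0,0,-1,0.17,0.3,-1],[0,0,0,-1,0.17,0.5,-1],[0,0,0,-0.9,0.1,0.5,-1],[0,0,0,-0.3,0,0,-1],[0,0,0,0,0,0,-1]])

```text
time_s: 6.3
ee_pos: [0.5111, -0.2257, 0.2104]
orientation: [0.743, 0.67, 0.002, -0.003]
force: [0.8, -0.3, 1.2]
width: 1.003
```

Run:
```python
from h import *
s=readout.state();p=optics.camera('wrist');save(p,'w2.png');W=cloud(p,c2w(p,s));np.save('w2.npy',W)
P=W.reshape(-1,3);C=p['color'].reshape(-1,3).astype(int)
print(s['ee_pos'],R.from_quat(s['orientation']).as_matrix().round(3).tolist())
m=(abs(P[:,0]-.5)<.08)&(abs(P[:,1]+.24)<.15)&(C.max(1)<70)&(P[:,2]>.055)&(P[:,2]<.1)
k,l,st,ce=cv2.connectedComponentsWithStats(m.reshape(480,640).astype(np.uint8))
for i in range(1,k):
    if st[i,4]<100: continue
    q=W[l==i]; t=q[q[:,2]>.086]
    if len(t)<20: continue
    r=cv2.minAreaRect((t[:,:2]*1000).astype(np.float32))
    print('grip',ce[i].round(),st[i,4],'ztop',np.median(t[:,2]).round(4),t.mean(0).round(4),r)
m=(abs(P[:,0]-.5)<.08)&(abs(P[:,1]+.24)<.15)&(abs(P[:,2]-.05)<.005)&(C.min(1)>105)&(C.max(1)-C.min(1)<40)
q=P[m];print('rack',m.sum(),np.median(q,0), cv2.minAreaRect((q[:,:2]*1000).astype(np.float32)))
```

```text
[ 0.51108995 -0.22569551  0.21038664] [[0.103, 0.995, -0.001], [0.995, -0.103, 0.006], [0.006, -0.001, -1.0]]
grip [312. 144.] 632 ztop 0.0896 [ 0.5105 -0.1547  0.0896] ((510.5634460449219, -154.73545837402344), (23.777124404907227, 15.21225357055664), 83.01663208007812)
grip [311. 241.] 1074 ztop 0.0897 [ 0.5005 -0.2343  0.0896] ((500.58172607421875, -235.151123046875), (44.905147552490234, 14.916899681091309), 83.1146011352539)
grip [310. 322.] 757 ztop 0.0896 [ 0.4904 -0.3154  0.0895] ((490.45916748046875, -316.81817626953125), (32.16632080078125, 14.60457992553711), 83.37494659423828)
rack 8048 [ 0.50343593 -0.19939774  0.04977224] ((499.9072570800781, -236.0209503173828), (262.3128662109375, 40.07130813598633), 82.80757904052734)
```

View pics/w2.png

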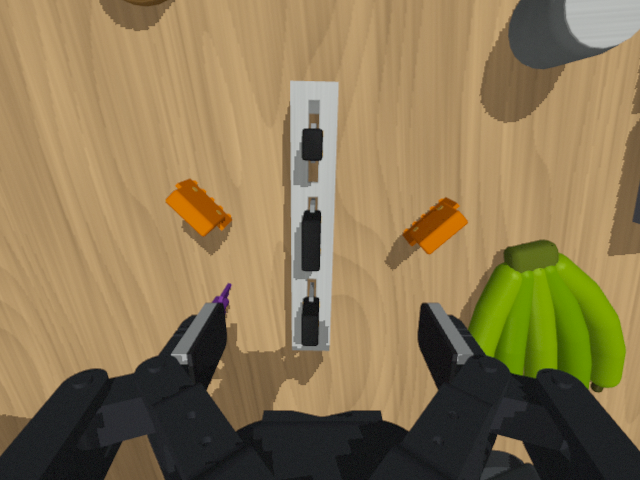

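The three grips show at (312,144), (311,241) and (310,322). The middle one is 45 mm long, so it's the large comb, at (0.5005, -0.2355, top 0.090) and 83°. The orange and purple combs stand clear on either side.

Run:
```python
from h import *
plan(readout.state(),np.array([.5005,-.2355,.10]),np.deg2rad(83))
```

```text
total [-0.0107 -0.0106 -0.1104] rv [-0.0014 -0.0068  0.02  ] n 5
[[-0.003, -0.017, 0.05, -0.099, -0.075, 0.882, -1.0], [-0.003, -0.017, 0.05, -0.098, -0.075, 0.882, -1.0], [-0.003, -0.017, 0.05, -0.097, -0.075, 0.882, -1.0], [-0.003, -0.017, 0.05, -0.097, -0.075, 0.883, -1.0], [-0.003, -0.017, 0.05, -0.096, -0.075, 0.883, -1.0]]
```

Emit:
drive_tool(motion=[[0,-0.02,0.06,-0.1,-0.09,0.88,-1],[0,-0.02,0.06,-0.1,-0.09,0.88,-1],[0,-0.02,0.06,-0.1,-0.09,0.88,-1],[0,-0.02,0.06,-0.1,-0.09,0.88,-1],[0,0,0,0,0,0,-1]])

```text
time_s: 6.85
ee_pos: [0.506, -0.2251, 0.1232]
orientation: [0.745, 0.667, 0.003, 0.0]
force: [-0.0, 1.3, -0.3]
width: 1.001
```

Run:
```python
from h import *
plan(readout.state(),np.array([.5005,-.2355,.057]),np.deg2rad(83),n=4)
```

```text
total [-0.0055 -0.0104 -0.0662] rv [ 0.0047 -0.0049  0.0104] n 4
[[0.015, -0.015, 0.033, -0.113, -0.046, 0.661, -1.0], [0.015, -0.015, 0.033, -0.112, -0.045, 0.661, -1.0], [0.015, -0.015, 0.033, -0.112, -0.044, 0.662, -1.0], [0.015, -0.015, 0.033, -0.111, -0.043, 0.662, -1.0]]
```

Emit:
drive_tool(motion=[[0,0,0,-0.42,-0.2,0,-1],[0,0,0,0,0,0,-1]])

```text
time_s: 7.05
ee_pos: [0.501, -0.234, 0.1252]
orientation: [0.744, 0.668, 0.004, 0.001]
force: [0.1, -0.2, 1.0]
width: 0.998
```

Run:
```python
from h import *
plan(readout.state(),np.array([.5005,-.2355,.057]),np.deg2rad(83),n=1)
```

```text
total [-0.0005 -0.0015 -0.0682] rv [ 0.0065 -0.0056  0.0137] n 1
[[0.081, -0.069, 0.171, -0.078, -0.032, 2.728, -1.0]]
```

Emit:
drive_tool(motion=[[0.08,-0.07,0.17,-0.08,-0.03,0.95,-1],[0,0,0,0,0,0.95,-1],[0,0,0,0,0,0.6,-1],[0,0,0,0,0,0,-1]])

```text
time_s: 7.45
ee_pos: [0.5047, -0.2362, 0.0665]
orientation: [0.749, 0.663, 0.003, 0.003]
force: [-0.4, 0.2, 0.6]
width: 1.0
```

Run:
```python
from h import *
plan(readout.state(),np.array([.5005,-.2355,.057]),np.deg2rad(83),n=1)
```

```text
total [-0.0042  0.0007 -0.0095] rv [ 0.0094 -0.001   0.0009] n 1
[[0.118, -0.012, 0.012, 0.006, -0.175, 0.378, -1.0]]
```

Emit:
drive_tool(motion=[[0.13,-0.02,0,0,-0.2,0.42,-1],[0,0,0,0,0,0,-1]])

```text
time_s: 7.65
ee_pos: [0.5004, -0.2358, 0.0569]
orientation: [0.749, 0.663, -0.0, 0.0]
force: [0.4, -0.2, -0.0]
width: 1.003
```

Run:
```python
from h import *
plan(readout.state(),np.array([.5005,-.2355,.057]),np.deg2rad(83),n=1)
```

```text
total [0.0001 0.0003 0.0001] rv [-0.0001  0.0008  0.0012] n 1
[[-0.001, 0.01, 0.014, 0.012, 0.001, -0.005, -1.0]]
```

Emit:
drive_tool(motion=[[0,0,0,0,0,0,1],[0,0,0,0,0,0,1],[0,0,0,0,0,0,1],[0,0,0,0,0,0,1],[0,0,0,0,0,0,1]], squeeze=45)

```text
time_s: 8.15
ee_pos: [0.5018, -0.2364, 0.0591]
orientation: [0.749, 0.663, 0.001, 0.001]
force: [-0.5, 0.1, -0.5]
width: 0.18
```

Emit:
drive_tool(motion=[[0,0,0,0,0,0,1],[0,0,0,0,0,0,1]])

```text
time_s: 8.35
ee_pos: [0.5017, -0.2362, 0.0591]
orientation: [0.749, 0.663, 0.001, 0.001]
force: [0.4, 0.1, -2.4]
width: 0.175
```

Run:
```python
from h import *
s=readout.state();print(s['width'],s['force'],s['ft_torque']);np.save('grasp.npy',np.r_[s['ee_pos'],s['orientation']])
plan(s,np.array([.5005,-.2355,.15]),np.deg2rad(83),n=4,cl=1)
```

```text
0.17508457865280552 [ 0.40136878  0.09557794 -2.42057111] [-0.00577124  0.01812607  0.03533582]
total [-0.0012  0.0007  0.0909] rv [0.003  0.0007 0.0011] n 4
[[0.01, 0.002, 0.004, 0.005, -0.01, -0.909, 1.0], [0.01, 0.002, 0.004, 0.005, -0.011, -0.909, 1.0], [0.01, 0.002, 0.004, 0.005, -0.012, -0.909, 1.0], [0.01, 0.002, 0.004, 0.006, -0.012, -0.909, 1.0]]
```

Emit:
drive_tool(motion=[[0,0,0,0,0,-0.5,1],[0,0,0,0,0,-0.9,1],[0,0,0,0,0,-0.9,1],[0,0,0,0,0,-0.9,1],[0,0,0,0,0,-0.9,1]])

```text
time_s: 8.85
ee_pos: [0.4988, -0.236, 0.1648]
orientation: [0.749, 0.662, -0.002, -0.001]
force: [0.6, 0.2, -0.4]
width: 0.177
```

Run:
```python
from h import *
s=readout.state();print(s['width'],s['force'])
plan(s,np.array([.5585,.194,.19]),np.deg2rad(78.7),cl=1)
```

```text
0.17721457546860425 [ 0.64392886  0.19631105 -0.41468669]
total [0.0597 0.43   0.0252] rv [-0.0035  0.0014  0.0744] n 18
[[-0.002, 0.001, 0.052, 0.965, 0.014, -0.057, 1.0], [-0.002, 0.001, 0.052, 0.965, 0.01, -0.057, 1.0], [-0.002, 0.001, 0.052, 0.965, 0.006, -0.057, 1.0], [-0.002, 0.001, 0.052, 0.965, 0.003, -0.057, 1.0], [-0.002, 0.001, 0.052, 0.965, -0.001, -0.057, 1.0]]
[[-0.002, 0.001, 0.052, 0.965, -0.005, -0.057, 1.0], [-0.002, 0.001, 0.052, 0.965, -0.009, -0.057, 1.0], [-0.002, 0.001, 0.052, 0.965, -0.013, -0.057, 1.0], [-0.002, 0.001, 0.052, 0.965, -0.017, -0.057, 1.0], [-0.002, 0.001, 0.052, 0.964, -0.021, -0.057, 1.0]]
[[-0.002, 0.001, 0.052, 0.964, -0.025, -0.057, 1.0], [-0.002, 0.001, 0.052, 0.964, -0.029, -0.056, 1.0], [-0.002, 0.001, 0.052, 0.964, -0.033, -0.056, 1.0], [-0.002, 0.001, 0.052, 0.964, -0.037, -0.056, 1.0], [-0.002, 0.001, 0.052, 0.964, -0.041, -0.056, 1.0]]
[[-0.002, 0.001, 0.052, 0.964, -0.045, -0.056, 1.0], [-0.002, 0.001, 0.052, 0.963, -0.049, -0.056, 1.0], [-0.002, 0.001, 0.052, 0.963, -0.053, -0.056, 1.0]]
```

Emit:
drive_tool(motion=[[0,0,0,1,0,-0.5,1],[0,0,0,1,0,-0.4,1],[0,0,0,1,0,-0.2,1],[0,0,0,1,0,-0.1,1],[0,0,0,1,0,-0.1,1]])

```text
time_s: 9.35
ee_pos: [0.515, -0.1149, 0.2062]
orientation: [0.753, 0.658, 0.001, 0.003]
force: [-0.0, 0.5, -0.9]
width: 0.179
```

Emit:
drive_tool(motion=[[0,0,0,1,0,-0.1,1],[0,0,0,1,0,-0.1,1],[0,0,0.2,1,0,-0.1,1],[0,0,0.3,1,0,-0.1,1],[0,0,0.3,1,0,-0.1,1]])

```text
time_s: 9.85
ee_pos: [0.533, 0.012, 0.2236]
orientation: [0.775, 0.632, 0.003, 0.003]
force: [0.5, 0.2, -1.0]
width: 0.181
```

Run:
```python
from h import *
s=readout.state();print(s['width'],s['force'],s['ee_pos'])
plan(s,np.array([.5585,.194,.17]),np.deg2rad(78.7),cl=1)
```

```text
0.18142220275284532 [ 0.49833695  0.22565794 -0.99277898] [0.53301231 0.01202642 0.22362762]
total [ 0.0255  0.182  -0.0536] rv [ 0.0082 -0.0003 -0.0063] n 8
[[0.013, -0.0, -0.01, 0.917, -0.061, 0.268, 1.0], [0.013, -0.0, -0.01, 0.917, -0.06, 0.268, 1.0], [0.013, -0.0, -0.01, 0.917, -0.059, 0.268, 1.0], [0.013, -0.0, -0.01, 0.917, -0.058, 0.268, 1.0], [0.013, -0.0, -0.01, 0.917, -0.057, 0.268, 1.0]]
[[0.013, -0.0, -0.01, 0.917, -0.056, 0.268, 1.0], [0.013, -0.0, -0.01, 0.917, -0.055, 0.268, 1.0], [0.013, -0.0, -0.01, 0.917, -0.054, 0.268, 1.0]]
```

Emit:
drive_tool(motion=[[0,0,0,0.95,-0.06,0.1,1],[0,0,0,0.95,-0.06,0.1,1],[0,0,0,0.95,-0.06,0.1,1],[0,0,0,0.95,-0.06,0.1,1],[0,0,0,0.95,-0.06,0.1,1]])

```text
time_s: 10.35
ee_pos: [0.5508, 0.1332, 0.2161]
orientation: [0.777, 0.63, 0.005, 0.004]
force: [0.5, 0.0, -1.7]
width: 0.177
```

Emit:
drive_tool(motion=[[0,0,0,0.95,-0.06,0.2,1],[0,0,0,0.6,0,0.2,1],[0,0,0,0,0,0,1]])

```text
time_s: 10.65
ee_pos: [0.5575, 0.1769, 0.2064]
orientation: [0.775, 0.632, 0.005, 0.004]
force: [-0.1, 0.1, -1.2]
width: 0.179
```

Run:
```python
from h import *
s=readout.state();print(s['width'],s['force'],s['ee_pos'])
p=optics.camera('wrist');save(p,'w3.png');W=cloud(p,c2w(p,s));np.save('w3.npy',W)
p=optics.camera('side');save(p,'s3.png');np.save('s3.npy',cloud(p,c2w(p)))
cv2.imwrite('pics/s3c.png',cv2.resize(p['color'][280:480,80:340,::-1],None,fx=3,fy=3,interpolation=cv2.INTER_CUBIC))
plan(s,np.array([.5585,.194,.13]),np.deg2rad(78.7),n=1,cl=1)
```

```text
0.17946117492806046 [-0.07668578  0.13297312 -1.20686603] [0.5574817  0.17689485 0.20635324]
total [ 0.001   0.0171 -0.0764] rv [ 0.0123 -0.0026 -0.0065] n 1
[[0.154, -0.033, -0.082, 0.67, -0.136, 3.054, 1.0]]
```

View pics/w3.png

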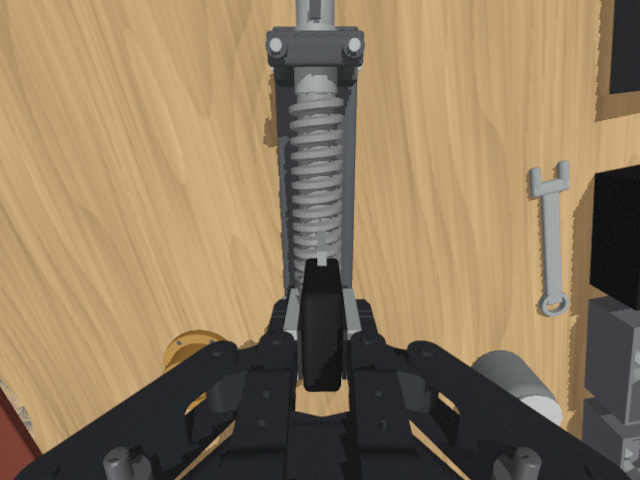

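View pics/s3c.png

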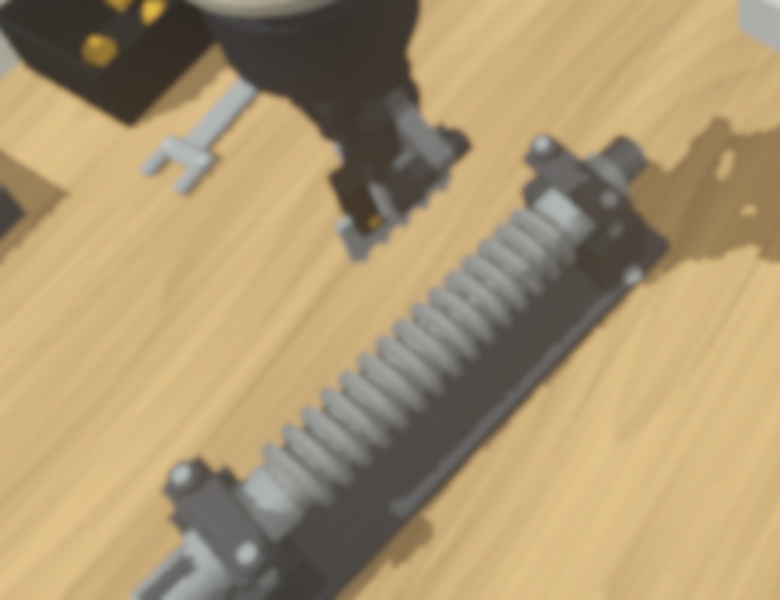

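Run:
```python
from h import *
th=np.deg2rad(78.7);u=np.array([np.cos(th),np.sin(th)]);nn=np.array([-u[1],u[0]]);c0=np.array([.5585,.194])
for f in ['w1','w3','scene0','side0','s3']:
    P=np.load(f+'.npy').reshape(-1,3);P=P[~np.isnan(P[:,0])]
    d=P[:,:2]-c0;t=d@u;v=d@nn
    m=(abs(t)<.08)&(abs(v)<.005)&(P[:,2]>.07)&(P[:,2]<.088)
    if f=='w3': m&=t>.03
    t=t[m];z=P[m][:,2]
    best=[]
    for per in (.012,):
        A=np.c_[np.ones_like(t),np.cos(2*np.pi*t/per),np.sin(2*np.pi*t/per)]
        c,*_=np.linalg.lstsq(A,z,rcond=None)
        ph=np.arctan2(c[2],c[1])*per/2/np.pi
        print(f,m.sum(),t.min(),t.max(),'amp',np.hypot(c[1],c[2]).round(4),'crest at',ph.round(4),'groove',(ph+.006)%.012)
    b=np.round(t*500).astype(int)
    if f[0]=='w': print([(int(k*2),round(z[b==k].mean()*1000,1)) for k in np.unique(b)])
```

```text
w1 1445 -0.07592413228127357 0.07975116809656592 amp 0.0038 crest at -0.0021 groove 0.0039054471272795743
[(-76, np.float64(82.0)), (-74, np.float64(81.5)), (-72, np.float64(80.2)), (-70, np.float64(76.7)), (-68, np.float64(75.3)), (-64, np.float64(81.5)), (-62, np.float64(81.5)), (-60, np.float64(80.2)), (-58, np.float64(76.3)), (-56, np.float64(75.4)), (-52, np.float64(81.2)), (-50, np.float64(81.7)), (-48, np.float64(79.8)), (-46, np.float64(76.2)), (-44, np.float64(74.8)), (-40, np.float64(81.7)), (-38, np.float64(81.6)), (-36, np.float64(80.2)), (-34, np.float64(76.3)), (-32, np.float64(75.3)), (-28, np.float64(81.2)), (-26, np.float64(81.3)), (-24, np.float64(80.0)), (-22, np.float64(76.7)), (-20, np.float64(74.9)), (-16, np.float64(81.3)), (-14, np.float64(81.5)), (-12, np.float64(80.0)), (-10, np.float64(76.2)), (-8, np.float64(74.8)), (-4, np.float64(81.2)), (-2, np.float64(81.5)), (0, np.float64(80.0)), (2, np.float64(76.6)), (4, np.float64(75.2)), (6, np.float64(75.3)), (8, np.float64(81.3)), (10, np.float64(81.5)), (12, np.float64(80.6)), (14, np.float64(76.3)), (16, np.f
[... 1129 characters left out ...]
0, np.float64(75.8)), (52, np.float64(74.8)), (54, np.float64(76.4)), (56, np.float64(80.9)), (58, np.float64(81.4)), (60, np.float64(80.8)), (62, np.float64(75.8)), (64, np.float64(74.7)), (66, np.float64(75.8)), (68, np.float64(80.6)), (70, np.float64(81.6)), (72, np.float64(80.6)), (74, np.float64(75.6)), (76, np.float64(74.8)), (78, np.float64(75.7)), (80, np.float64(80.4))]
scene0 119 -0.07731163127724122 0.07976284579794474 amp 0.0004 crest at 0.0016 groove 0.0076397205156917
side0 651 -0.07961971548716228 0.07944863602626775 amp 0.0038 crest at -0.0055 groove 0.0005281298702110989
s3 652 -0.07976288103593525 0.07950482279013321 amp 0.0038 crest at -0.0055 groove 0.00047364366638759196
```

The wrist depth shows the thread clearly: crest 82 mm, floor 75 mm, groove centre at t≈+4 mm. The side camera puts it about 3.5 mm away, so the exact spot has to be felt. Lowering towards it.

Emit:
drive_tool(motion=[[0.15,-0.03,-0.1,0.8,-0.1,0.9,1],[0,0,0,0,0,0.9,1],[0,0,0,0,0,0.8,1],[0,0,0,0,0,0,1]])

```text
time_s: 11.15
ee_pos: [0.5619, 0.188, 0.1427]
orientation: [0.776, 0.63, 0.001, 0.001]
force: [0.1, 0.6, -2.4]
width: 0.174
```

Run:
```python
from h import *
s=readout.state();print(s['force'],s['ft_torque'])
plan(s,np.array([.5585,.1973,.126]),np.deg2rad(78.7),n=1,cl=1)
```

```text
[ 0.07560726  0.62894683 -2.36368485] [-0.01068366 -0.00923257 -0.046187  ]
total [-0.0034  0.0093 -0.0167] rv [ 0.0039 -0.0004 -0.0095] n 1
[[0.049, -0.005, -0.118, 0.337, -0.213, 0.667, 1.0]]
```

Emit:
drive_tool(motion=[[0.05,0,-0.12,0.36,-0.22,0.67,1],[0,0,0,0,0,0,1]])

```text
time_s: 11.35
ee_pos: [0.559, 0.1967, 0.1265]
orientation: [0.774, 0.633, 0.001, -0.0]
force: [-0.8, 0.7, -0.6]
width: 0.179
```

Run:
```python
from h import *
s=readout.state();print(s['force'],s['ft_torque'])
plan(s,np.array([.5585,.1973,.1185]),np.deg2rad(78.7),n=1,cl=1)
```

```text
[-0.7810768   0.67591702 -0.60676978] [ 0.00452124  0.04212535 -0.03310552]
total [-0.0005  0.0006 -0.008 ] rv [ 0.0008 -0.0012 -0.0022] n 1
[[0.01, -0.014, -0.027, 0.02, -0.026, 0.318, 1.0]]
```

Emit:
drive_tool(motion=[[0,0,0,0.02,-0.02,0.2,1],[0,0,0,0,0,0.06,1],[0,0,0,0,0,0,1]])

```text
time_s: 11.65
ee_pos: [0.5596, 0.1971, 0.1212]
orientation: [0.774, 0.633, 0.002, 0.0]
force: [0.5, 0.5, -1.3]
width: 0.175
```

Emit:
drive_tool(motion=[[0,0,0,0,0,0.06,1],[0,0,0,0,0,0,1]])

```text
time_s: 11.85
ee_pos: [0.5601, 0.1972, 0.1203]
orientation: [0.774, 0.633, 0.002, 0.0]
force: [0.1, -0.3, -1.6]
width: 0.181
```

Emit:
drive_tool(motion=[[0,0,0,0,-0.05,0.06,1],[0,0,0,0,0,0.04,1],[0,0,0,0,0,0,1]])

```text
time_s: 12.15
ee_pos: [0.559, 0.1974, 0.118]
orientation: [0.774, 0.633, 0.003, 0.0]
force: [-0.1, -0.5, -1.2]
width: 0.181
```

Emit:
drive_tool(motion=[[0,0,0,0,-0.03,0.04,1],[0,0,0,0,0,0,1]])

```text
time_s: 12.35
ee_pos: [0.5582, 0.1976, 0.1169]
orientation: [0.774, 0.633, 0.003, 0.0]
force: [-1.0, 0.2, -1.3]
width: 0.178
```

Emit:
drive_tool(motion=[[0,0,0,0,0,0.04,1],[0,0,0,0,0,0,1]])

```text
time_s: 12.55
ee_pos: [0.5582, 0.1976, 0.1159]
orientation: [0.774, 0.633, 0.003, 0.0]
force: [-0.7, -0.4, -1.6]
width: 0.182
```

Emit:
drive_tool(motion=[[0,0,0,0,0,0.04,1],[0,0,0,0,0,0,1]])

```text
time_s: 12.75
ee_pos: [0.5582, 0.1976, 0.1148]
orientation: [0.774, 0.633, 0.003, 0.0]
force: [-0.3, -0.5, -1.9]
width: 0.183
```

Emit:
drive_tool(motion=[[0,0,0,0,0,0.04,1],[0,0,0,0,0,0,1]])

```text
time_s: 12.95
ee_pos: [0.5582, 0.1976, 0.1137]
orientation: [0.774, 0.633, 0.003, 0.0]
force: [0.2, -1.0, -1.6]
width: 0.184
```

Emit:
drive_tool(motion=[[0,0,0,0,0,0.04,1],[0,0,0,0,0,0,1]])

```text
time_s: 13.15
ee_pos: [0.5582, 0.1976, 0.1126]
orientation: [0.774, 0.633, 0.003, 0.0]
force: [0.5, -0.1, -0.9]
width: 0.18
```

Emit:
drive_tool(motion=[[0,0,0,0,0,0.02,1],[0,0,0,0,0,0,1]])

```text
time_s: 13.35
ee_pos: [0.5582, 0.1976, 0.112]
orientation: [0.774, 0.633, 0.003, 0.0]
force: [0.4, 0.2, -0.9]
width: 0.183
```

Emit:
drive_tool(motion=[[0,0,0,0,0,0.02,1],[0,0,0,0,0,0,1]])

```text
time_s: 13.55
ee_pos: [0.5582, 0.1976, 0.1115]
orientation: [0.774, 0.633, 0.003, 0.0]
force: [0.1, -1.2, -1.5]
width: 0.177
```

Emit:
drive_tool(motion=[[0,0,0,0,0,0.01,1],[0,0,0,0,0,0,1]])

```text
time_s: 13.75
ee_pos: [0.5583, 0.1976, 0.1113]
orientation: [0.774, 0.633, 0.003, 0.0]
force: [-0.3, 0.3, -0.9]
width: 0.179
```

Emit:
drive_tool(motion=[[0,0,0,0,0,0.01,1],[0,0,0,0,0,0,1]])

```text
time_s: 13.95
ee_pos: [0.5583, 0.1976, 0.1111]
orientation: [0.774, 0.633, 0.003, 0.0]
force: [-0.8, -0.2, -0.9]
width: 0.183
```

Emit:
drive_tool(motion=[[0,0,0,0,0,0.01,1],[0,0,0,0,0,0,1]])

```text
time_s: 14.15
ee_pos: [0.5583, 0.1976, 0.1111]
orientation: [0.774, 0.633, 0.003, 0.0]
force: [-0.4, 0.3, -0.5]
width: 0.183
```

Emit:
drive_tool(motion=[[0,0,0,0,0,0.01,1],[0,0,0,0,0,0,1]])

```text
time_s: 14.35
ee_pos: [0.5584, 0.1977, 0.111]
orientation: [0.774, 0.633, 0.003, 0.0]
force: [-1.4, -0.5, -0.2]
width: 0.181
```

Emit:
drive_tool(motion=[[0,0,0,0,0,0.02,1]])

```text
time_s: 14.45
ee_pos: [0.5585, 0.1977, 0.1109]
orientation: [0.774, 0.633, 0.003, 0.0]
force: [-3.2, -1.1, 8.8]
width: 0.18
```

Emit:
drive_tool(motion=[[0,0,0,0,0,0.02,1]])

```text
time_s: 14.55
ee_pos: [0.5585, 0.1977, 0.1109]
orientation: [0.774, 0.633, 0.003, 0.0]
force: [-4.0, -0.6, 9.3]
width: 0.181
```

Emit:
drive_tool(motion=[[0,0,0,0,0,0.03,1]])

```text
time_s: 14.65
ee_pos: [0.5585, 0.1977, 0.1109]
orientation: [0.774, 0.633, 0.003, -0.0]
force: [-4.8, -1.6, 10.3]
width: 0.182
```

Emit:
drive_tool(motion=[[0,0,0,0,-0.005,0.012,1],[0,0,0,0,-0.005,0.012,1]])

```text
time_s: 14.85
ee_pos: [0.5584, 0.1977, 0.111]
orientation: [0.774, 0.633, 0.003, -0.0]
force: [-1.1, -0.5, 3.4]
width: 0.176
```

Emit:
drive_tool(motion=[[0,0,0,0,-0.005,0.012,1],[0,0,0,0,-0.005,0.012,1]])

```text
time_s: 15.05
ee_pos: [0.5584, 0.1977, 0.1109]
orientation: [0.774, 0.633, 0.004, -0.0]
force: [-2.4, -1.0, 6.7]
width: 0.18
```

Emit:
drive_tool(motion=[[0,0,0,0,-0.007,0.013,1],[0,0,0,0,-0.007,0.013,1],[0,0,0,0,-0.007,0.013,1]])

```text
time_s: 15.35
ee_pos: [0.5584, 0.1977, 0.111]
orientation: [0.774, 0.633, 0.004, 0.0]
force: [-2.0, -0.4, 6.3]
width: 0.183
```

Emit:
drive_tool(motion=[[0,0,0,0,-0.007,0.013,1],[0,0,0,0,-0.007,0.013,1],[0,0,0,0,-0.007,0.013,1]])

```text
time_s: 15.65
ee_pos: [0.5584, 0.1977, 0.111]
orientation: [0.774, 0.633, 0.005, 0.0]
force: [-2.3, -0.7, 6.0]
width: 0.175
```

Emit:
drive_tool(motion=[[0,0,0,0,-0.007,0.013,1],[0,0,0,0,-0.007,0.013,1],[0,0,0,0,-0.007,0.013,1]])

```text
time_s: 15.95
ee_pos: [0.5584, 0.1977, 0.111]
orientation: [0.774, 0.633, 0.005, 0.0]
force: [-2.4, -0.7, 5.5]
width: 0.183
```

Holding steadily at about 7 N. I'll keep holding for longer and check it in the pictures.

Emit:
drive_tool(motion=[[0,0,0,0,-0.006,0.015,1],[0,0,0,0,-0.006,0.015,1],[0,0,0,0,-0.006,0.015,1],[0,0,0,0,-0.006,0.015,1],[0,0,0,0,-0.006,0.015,1]])

```text
time_s: 16.45
ee_pos: [0.5584, 0.1976, 0.1109]
orientation: [0.774, 0.633, 0.006, 0.0]
force: [-3.2, -0.5, 7.5]
width: 0.178
```

Emit:
drive_tool(motion=[[0,0,0,0,-0.006,0.015,1],[0,0,0,0,-0.006,0.015,1],[0,0,0,0,-0.006,0.015,1],[0,0,0,0,-0.006,0.015,1],[0,0,0,0,-0.006,0.015,1]])

```text
time_s: 16.95
ee_pos: [0.5583, 0.1976, 0.111]
orientation: [0.775, 0.632, 0.007, 0.0]
force: [-2.4, -1.4, 6.6]
width: 0.176
```

Run:
```python
from h import *
s=readout.state();print(s['force'],s['ee_pos'])
p=optics.camera('side');save(p,'s4.png')
cv2.imwrite('pics/s4c.png',cv2.resize(p['color'][280:480,80:340,::-1],None,fx=3,fy=3,interpolation=cv2.INTER_CUBIC))
print(readout.state()['force'])
p=optics.camera('scene')
cv2.imwrite('pics/c4c.png',cv2.resize(p['color'][110:240,310:450,::-1],None,fx=4,fy=4,interpolation=cv2.INTER_CUBIC))
print(readout.state()['force'])
```

```text
[-2.3824226  -1.4206608   6.64188217] [0.55833981 0.1976347  0.11096625]
[-2.67211149 -0.62148226  6.37972641]
[-2.89282803 -2.06818407  6.92285222]
```

View pics/s4c.png

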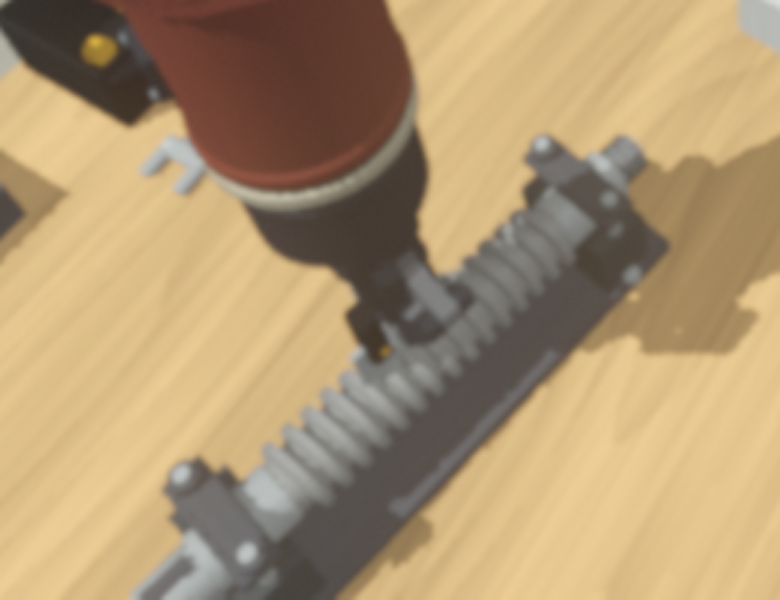

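View pics/c4c.png

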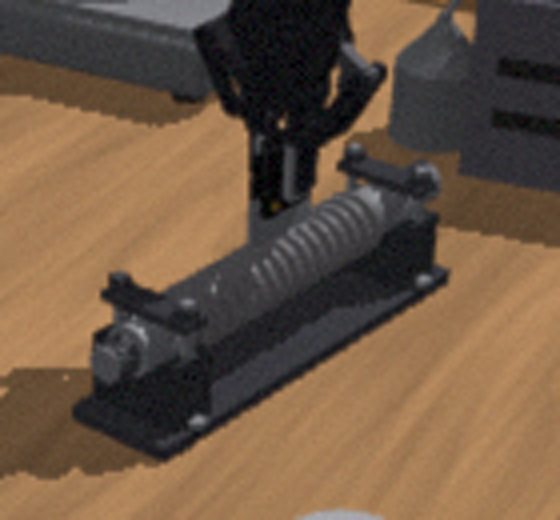

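The leaf stands on the crown near mid-thread (side crop ≈(385,355)) with its teeth sunk in. The depth of about 6 mm agrees, and the hold ran from 15.0 to 17.05 s. Lifting straight up.

Emit:
drive_tool(motion=[[0,0,0,0,0,-0.1,1],[0,0,0,0,0,-0.2,1],[0,0,0,0,0,-0.4,1],[0,0,0,0,0,-0.8,1],[0,0,0,0,0,-0.9,1]])

```text
time_s: 17.55
ee_pos: [0.5558, 0.1965, 0.1703]
orientation: [0.775, 0.632, 0.004, 0.0]
force: [-0.9, 0.4, -0.3]
width: 0.182
```

Run:
```python
from h import *
s=readout.state();print(s['force'],s['ee_pos'])
plan(s,np.array([.505,-.2,.20]),np.deg2rad(83),cl=1)
```

```text
[-0.89402812  0.42737032 -0.26352679] [0.5558054  0.19650406 0.17030731]
total [-0.0508 -0.3965  0.0297] rv [ 0.005  -0.005  -0.0793] n 17
[[0.004, -0.004, -0.058, -0.938, 0.07, -0.074, 1.0], [0.004, -0.004, -0.058, -0.938, 0.065, -0.074, 1.0], [0.004, -0.004, -0.058, -0.938, 0.061, -0.074, 1.0], [0.004, -0.004, -0.058, -0.939, 0.057, -0.074, 1.0], [0.004, -0.004, -0.058, -0.939, 0.052, -0.073, 1.0]]
[[0.004, -0.004, -0.058, -0.939, 0.048, -0.073, 1.0], [0.004, -0.004, -0.058, -0.939, 0.043, -0.073, 1.0], [0.004, -0.004, -0.058, -0.94, 0.039, -0.073, 1.0], [0.004, -0.004, -0.058, -0.94, 0.035, -0.072, 1.0], [0.004, -0.004, -0.058, -0.94, 0.03, -0.072, 1.0]]
[[0.004, -0.004, -0.058, -0.94, 0.026, -0.072, 1.0], [0.004, -0.004, -0.058, -0.94, 0.021, -0.072, 1.0], [0.004, -0.004, -0.058, -0.94, 0.017, -0.071, 1.0], [0.004, -0.004, -0.058, -0.94, 0.013, -0.071, 1.0], [0.004, -0.004, -0.058, -0.94, 0.008, -0.071, 1.0]]
[[0.004, -0.004, -0.058, -0.941, 0.004, -0.07, 1.0], [0.004, -0.004, -0.058, -0.941, -0.001, -0.07, 1.0]]
```

Emit:
drive_tool(motion=[[0,0,0,-1,0.07,-0.4,1],[0,0,0,-1,0.07,-0.4,1],[0,0,0,-1,0.07,-0.3,1],[0,0,0,-1,0.07,-0.2,1],[0,0,0,-1,0.07,-0.1,1]])

```text
time_s: 18.05
ee_pos: [0.5404, 0.0715, 0.2112]
orientation: [0.773, 0.635, 0.007, 0.001]
force: [-0.0, -0.8, -0.6]
width: 0.18
```

Emit:
drive_tool(motion=[[0,0,-0.25,-1,0.07,0,1],[0,0,-0.25,-1,0.07,0,1],[0,0,-0.25,-1,0.07,0,1],[0,0,-0.25,-1,0.07,0,1],[0,0,0,-1,0.05,0,1]])

```text
time_s: 18.55
ee_pos: [0.5272, -0.0622, 0.2125]
orientation: [0.746, 0.666, 0.009, 0.001]
force: [0.6, -0.1, -1.5]
width: 0.181
```

Emit:
drive_tool(motion=[[0,0,0,-1,0.03,0,1],[0,0,0,-1,0.03,0,1],[0,0,0,-1,0.03,0,1],[0,0,0,-1,0.03,0,1],[0,0,0,0,0,0,1]])

```text
time_s: 19.05
ee_pos: [0.5147, -0.1736, 0.2133]
orientation: [0.749, 0.662, 0.009, 0.001]
force: [-0.5, 0.1, -1.0]
width: 0.183
```

Run:
```python
from h import *
s=readout.state();print(s['force'],s['ee_pos'],s['width'])
plan(s,np.array([.5017,-.2362,.16]),np.deg2rad(83),cl=1)
```

```text
[-0.48515181  0.10097412 -1.01412469] [ 0.51472377 -0.17362281  0.21330574] 0.1832908055161031
total [-0.013  -0.0626 -0.0533] rv [ 0.0145 -0.0125 -0.0004] n 4
[[0.045, -0.039, -0.001, -0.644, -0.06, 0.524, 1.0], [0.045, -0.039, -0.001, -0.642, -0.059, 0.526, 1.0], [0.045, -0.039, -0.001, -0.64, -0.057, 0.529, 1.0], [0.045, -0.039, -0.001, -0.639, -0.055, 0.531, 1.0]]
```

Emit:
drive_tool(motion=[[0.1,-0.08,0,-0.9,-0.1,0.4,1],[0.08,-0.08,0,-0.9,-0.1,0.4,1],[0,0,0,-0.7,-0.1,0.4,1],[0,0,0,0,0,0,1]])

```text
time_s: 19.45
ee_pos: [0.4986, -0.2367, 0.183]
orientation: [0.749, 0.662, 0.001, -0.0]
force: [-1.5, -0.4, -0.9]
width: 0.182
```

Run:
```python
from h import *
s=readout.state();print(s['force'],s['ee_pos'],s['width'])
plan(s,np.array([.5017,-.2362,.11]),np.deg2rad(83),cl=1,n=1)
p=optics.camera('wrist');save(p,'w5.png')
```

```text
[-1.51272882 -0.38271486 -0.88195622] [ 0.49856907 -0.23667525  0.18300855] 0.18173519219781045
total [ 0.0031  0.0005 -0.073 ] rv [ 0.0008 -0.0012 -0.0008] n 1
[[0.01, -0.014, -0.01, 0.031, 0.12, 2.92, 1.0]]
```

View pics/w5.png

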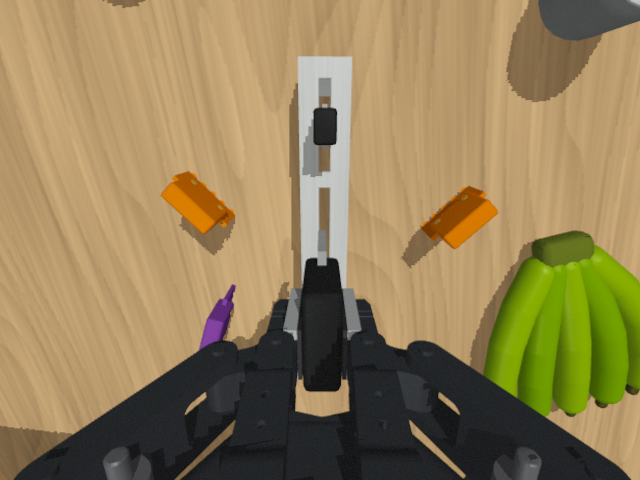

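The other combs are untouched, and the leaf lines up with its empty slot (column ≈323). Lowering.

Emit:
drive_tool(motion=[[0,0,0,0.03,0.12,0.9,1],[0,0,0,0,0,0.9,1],[0,0,0,0,0,0.7,1],[0,0,0,0,0,0,1]])

```text
time_s: 19.9
ee_pos: [0.5059, -0.2303, 0.1219]
orientation: [0.747, 0.664, 0.004, 0.0]
force: [0.3, -1.0, -2.2]
width: 0.179
```

Run:
```python
from h import *
s=readout.state();print(s['force'],s['ee_pos'],s['width'])
plan(s,np.array([.5015,-.2362,.097]),np.deg2rad(83),cl=1,n=1)
```

```text
[ 0.26345861 -0.97443785 -2.17777988] [ 0.50594436 -0.23027255  0.12189494] 0.17879275252408086
total [-0.0044 -0.0059 -0.0249] rv [ 0.0056 -0.005   0.005 ] n 1
[[0.07, -0.062, 0.062, -0.261, -0.154, 0.994, 1.0]]
```

Emit:
drive_tool(motion=[[0.07,-0.06,0.06,-0.26,-0.17,0.8,1],[0,0,0,0,0,0,1]])

```text
time_s: 20.1
ee_pos: [0.5027, -0.2343, 0.1034]
orientation: [0.748, 0.664, 0.001, 0.0]
force: [-1.2, 0.3, -1.2]
width: 0.184
```

Run:
```python
from h import *
s=readout.state();print(s['force'],s['ee_pos'],s['width'])
plan(s,np.array([.5013,-.2362,.091]),np.deg2rad(83),cl=1,n=1)
```

```text
[-1.23288381  0.27546335 -1.19051104] [ 0.5026649  -0.23427712  0.10339842] 0.18364335109121313
total [-0.0014 -0.0019 -0.0124] rv [ 0.0015 -0.0011  0.0029] n 1
[[0.018, -0.014, 0.036, -0.083, -0.046, 0.496, 1.0]]
```

Emit:
drive_tool(motion=[[0,0,0,-0.09,-0.05,0.4,1],[0,0,0,0,0,0,1]])

```text
time_s: 20.3
ee_pos: [0.503, -0.2356, 0.0953]
orientation: [0.747, 0.664, 0.002, 0.001]
force: [0.1, -0.3, -1.7]
width: 0.179
```

Run:
```python
from h import *
s=readout.state();print(s['force'],s['ee_pos'],s['width'])
plan(s,np.array([.5013,-.2362,.085]),np.deg2rad(83),cl=1,n=1)
```

```text
[ 0.09259941 -0.28499151 -1.65796032] [ 0.50298337 -0.235627    0.09528716] 0.17938361071787454
total [-0.0017 -0.0006 -0.0103] rv [ 0.0044 -0.0017  0.0046] n 1
[[0.056, -0.022, 0.057, -0.031, -0.066, 0.411, 1.0]]
```

Emit:
drive_tool(motion=[[0.06,-0.02,0.06,-0.03,-0.1,0.2,1],[0,0,0,0,0,0,1]])

```text
time_s: 20.5
ee_pos: [0.5013, -0.236, 0.0914]
orientation: [0.749, 0.663, 0.001, 0.0]
force: [-0.7, 0.0, -0.6]
width: 0.179
```

Emit:
drive_tool(motion=[[0,0,0,0,-0.03,0.2,1],[0,0,0,0,0,0,1]])

```text
time_s: 20.7
ee_pos: [0.5009, -0.2359, 0.0865]
orientation: [0.749, 0.663, 0.001, 0.001]
force: [0.4, -1.0, -1.0]
width: 0.179
```

Run:
```python
from h import *
s=readout.state();print(s['force'],s['ee_pos'],s['width'])
plan(s,np.array([.5013,-.2362,.075]),np.deg2rad(83),cl=1,n=1)
```

```text
[ 0.42109056 -1.04162114 -0.98954875] [ 0.50094098 -0.23585038  0.08654815] 0.17891866156452016
total [ 0.0004 -0.0003 -0.0115] rv [ 0.0023 -0.0004 -0.0001] n 1
[[0.029, -0.004, -0.001, -0.012, 0.015, 0.462, 1.0]]
```

Emit:
drive_tool(motion=[[0.02,0,0,0,0,0.2,1],[0,0,0,0,0,0,1]])

```text
time_s: 20.9
ee_pos: [0.5011, -0.2359, 0.0812]
orientation: [0.749, 0.663, 0.0, 0.0]
force: [-0.5, -0.3, -1.1]
width: 0.177
```

Emit:
drive_tool(motion=[[0,0,0,0,-0.02,0.2,1],[0,0,0,0,0,0,1]])

```text
time_s: 21.1
ee_pos: [0.5005, -0.2358, 0.0757]
orientation: [0.749, 0.663, 0.0, 0.0]
force: [0.2, -0.3, -0.7]
width: 0.179
```

Emit:
drive_tool(motion=[[0,0,0,0,-0.02,0.2,1],[0,0,0,0,0,0,1]])

```text
time_s: 21.3
ee_pos: [0.4999, -0.2358, 0.0702]
orientation: [0.749, 0.663, 0.0, 0.0]
force: [-0.8, 0.1, -1.4]
width: 0.181
```

Run:
```python
from h import *
s=readout.state();print(s['force'],s['ee_pos'],s['width'])
plan(s,np.array([.5013,-.2362,.0595]),np.deg2rad(83),cl=1,n=1)
```

```text
[-0.82194767  0.05087995 -1.43660005] [ 0.49987071 -0.23575898  0.07016722] 0.18099411946244592
total [ 0.0014 -0.0004 -0.0107] rv [ 0.0004 -0.0003 -0.0001] n 1
[[0.004, -0.003, -0.002, -0.011, 0.059, 0.427, 1.0]]
```

Emit:
drive_tool(motion=[[0,0,0,0,0.04,0.2,1],[0,0,0,0,0,0.08,1],[0,0,0,0,0,0,1]])

```text
time_s: 21.6
ee_pos: [0.501, -0.236, 0.0625]
orientation: [0.749, 0.663, 0.0, 0.0]
force: [0.2, -1.1, -1.2]
width: 0.181
```

Emit:
drive_tool(motion=[[0,0,0,0,0,0.06,1],[0,0,0,0,0,0,1]])

```text
time_s: 21.8
ee_pos: [0.501, -0.236, 0.0609]
orientation: [0.749, 0.663, 0.0, 0.0]
force: [0.3, 0.7, -0.9]
width: 0.18
```

Emit:
drive_tool(motion=[[0,0,0,0,0,0.04,1],[0,0,0,0,0,0,1]])

```text
time_s: 22.0
ee_pos: [0.5011, -0.236, 0.0599]
orientation: [0.749, 0.663, 0.0, 0.0]
force: [0.6, -0.0, -0.7]
width: 0.182
```

Emit:
drive_tool(motion=[[0,0,0,0,0,0.03,1],[0,0,0,0,0,0,1]])

```text
time_s: 22.2
ee_pos: [0.5012, -0.236, 0.0592]
orientation: [0.749, 0.663, 0.0, 0.0]
force: [1.1, 0.8, -1.4]
width: 0.178
```

Emit:
drive_tool(motion=[[0,0,0,0,0,0.02,1],[0,0,0,0,0,0.01,1]])

```text
time_s: 22.4
ee_pos: [0.5013, -0.2361, 0.0591]
orientation: [0.749, 0.663, 0.001, 0.0]
force: [-2.0, 1.5, 2.9]
width: 0.175
```

Emit:
drive_tool(motion=[[0,0,0,0,0,0,0.5],[0,0,0,0,0,0,0],[0,0,0,0,0,0,-0.5],[0,0,0,0,0,0,-1],[0,0,0,0,0,0,-1]])

```text
time_s: 22.9
ee_pos: [0.5018, -0.2363, 0.0593]
orientation: [0.749, 0.663, 0.001, 0.001]
force: [-0.3, -0.3, -0.7]
width: 0.911
```

Emit:
drive_tool(motion=[[0,0,0,0,0,0,-1],[0,0,0,0,0,0,-1]])

```text
time_s: 23.1
ee_pos: [0.5017, -0.2363, 0.0592]
orientation: [0.749, 0.663, 0.001, 0.001]
force: [0.5, 0.4, 0.3]
width: 0.999
```

Contact with the shelf was felt and the comb is released. Backing straight up.

Emit:
drive_tool(motion=[[0,0,0,0,0,-0.4,-1],[0,0,0,0,0,-0.9,-1],[0,0,0,0,0,-0.9,-1],[0,0,0,0,0,-0.9,-1],[0,0,0,0,0,-0.9,-1]])

```text
time_s: 23.6
ee_pos: [0.4994, -0.2362, 0.1622]
orientation: [0.75, 0.662, -0.001, -0.001]
force: [-0.2, 0.3, 0.4]
width: 1.0
```

Emit:
drive_tool(motion=[[0,0,0,0.6,0,-0.9,-1],[0,0,0,0.6,0,-0.9,-1],[0,0,0,0,0,0,-1],[0,0,0,0,0,0,-1],[0,0,0,0,0,0,-1]])

```text
time_s: 24.1
ee_pos: [0.504, -0.2079, 0.2145]
orientation: [0.75, 0.661, 0.001, 0.001]
force: [-0.3, -0.2, -0.7]
width: 1.002
```

Run:
```python
from h import *
s=readout.state();p=optics.camera('wrist');save(p,'w6.png');W=cloud(p,c2w(p,s))
P=W.reshape(-1,3);C=p['color'].reshape(-1,3).astype(int)
print(s['ee_pos'],s['time_s'],abs(s['qvel']).max())
m=(abs(P[:,0]-.5)<.08)&(abs(P[:,1]+.24)<.15)&(C.max(1)<70)&(P[:,2]>.055)&(P[:,2]<.1)
k,l,st,ce=cv2.connectedComponentsWithStats(m.reshape(480,640).astype(np.uint8))
for i in range(1,k):
    q=W[l==i]; t=q[q[:,2]>.086]
    if len(t)<20: continue
    print('grip',ce[i].round(),'ztop',np.median(t[:,2]).round(4),cv2.minAreaRect((t[:,:2]*1000).astype(np.float32)))
```

```text
[ 0.50402633 -0.20791387  0.21449185] 24.1 0.00840298944727951
grip [321. 164.] ztop 0.0896 ((510.3883972167969, -154.5356903076172), (23.447370529174805, 14.318811416625977), 82.90435028076172)
grip [322. 256.] ztop 0.0896 ((501.203857421875, -235.1803741455078), (45.913612365722656, 15.233882904052734), 83.468017578125)
grip [321. 334.] ztop 0.0896 ((490.1046142578125, -316.3359680175781), (31.645421981811523, 14.273978233337402), 82.7798843383789)
```

View pics/w6.png

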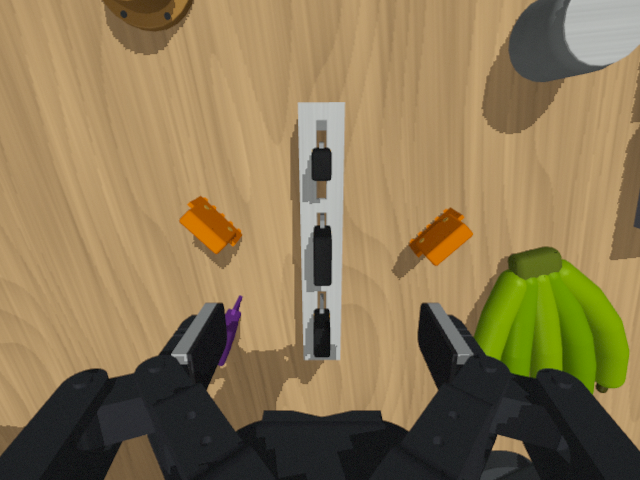

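All three combs hang as at the start; the large one (322,256) is within 1 mm of where it began. Handing in.

```bash
python3 -c "
from rig import arm
print(arm.sign_off())"
```

```text
the job is handed in; nothing more can be done
None
```

I seated the large comb in the spindle thread, held it there and put it back in its own slot. The job was handed in at about 24 s, and the interface gave no verdict.

- **Seating:** The comb from the middle slot dropped freely into the grooves about 4 mm from mid-spindle. It stopped about 6 mm below the crest line, as expected when seated.
- **Press:** I held it from 15.0 to 17.05 s. The measured vertical force read 5.5 to 7.5 N, which is about 7 to 9 N after correcting for the roughly -1.2 N reading in free air. The highest reading, just before the hold, was about 12.5 N in total, well under the 30 N limit.
- **Return:** The shelf contact was felt before I let go. In the last wrist picture the large comb's grip is within 1 mm and 0.5° of its starting place, with its top at 90 mm. The other two combs are within 1 mm of where they were, and the robot is clear and touching nothing.
- **Disagreement:** The side camera put the grooves about 3.5 mm away from where the wrist camera did. The wrist value proved right, because the teeth went in without catching.
- **Not checked:** I judged that the leaf sat flat from its depth, the free drop and the side picture. I did not measure the two end teeth separately. I also did not measure the nut, wrench, brush, tin or bananas; the arm met no unexpected force on its way.

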